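# Reseat the slide carriers on the pins of a covered slide warmer

## Task

The slide carriers in the warmer were jolted off their locating pins: lever its cover up at the front notch with the blade of the spatula and swing it open, then slide each carrier on the deck, with its hole end to the front and square to the warmer, until its hole drops over a pin and it lies flat, one carrier to a pin; the slides lie loose in the carriers, so never pick a carrier up. Finally shut the cover completely, with the spatula laid back flat in its tray, and leave the petri dish and the roll of tape where they stand.

Things in the scene. Friction and masses are not known exactly. Their poses are not given: they have to be found in the camera images.
- warmer: White bench unit, fixed, 188 mm deep (its x) x 250 mm wide (y) x 45 mm high. Origin under its centre; +x to its back (hinge side), -x to its front (display, knob), z up. Its top is a dark steel deck at 45 mm, bounded at the back by a rail 26 mm high with its face at x = +62 mm, open at front and sides when the cover is up. Three pins stand on the deck at x = -28, y = +70, 0, -70 mm.
- pin_0 (a point): Foot of the first locating pin, on its axis at deck level (warmer y = +70 mm). Every pin is a fixed steel bullet-nosed pin 9 mm high: 10 mm diameter up to 4 mm, then tapering to about 4 mm at the top.
- pin_1 (a point): Foot of the middle locating pin (warmer y = 0).
- pin_2 (a point): Foot of the third locating pin (warmer y = -70 mm).
- cover (a joint): Cover angle in rad: 0 shut, 1.75 stop (leaning back past upright); the front edge rises as it opens. Clear panel 169 mm deep, 240 wide, 0.16 kg, with an aluminium skirt 27 mm deep, 4 mm thick at front and both ends. No handle. The stiff hinge (0.2 N m friction) keeps it at any angle; 2 to 3 N at the front edge moves it. When shut the skirt's lower edge is 1 mm above the deck.
- cover_lip (a point): Middle of the upper edge of the pry notch, moving with the cover; 9 mm above the deck and 168 mm in front of the hinge axis when shut. The notch is a cut 60 mm wide in the middle of the front skirt, open at the bottom, so that between deck and skirt there is a slot 9 mm high. The deck reaches about 4 mm in front of the skirt.
- cover_hinge (a point): Middle of the cover's hinge axis, 73 mm above the bench (the shut cover's top face is 2 mm higher), at the back of the warmer (warmer x = +84 mm).
- spatula: Flat steel spatula with a black handle, 60 g, lying flat in the tray. Origin on its underside, beneath the handle; +x to the blade's tip, z up. Handle x = -92 to +12 mm, 16 mm wide, 14 mm high (z 0 to 14). Blade x = +12 mm to its round tip at +105 mm, 22 mm wide, 2.5 mm thick, at z = 3 to 5.5 mm.
- spatula_mid (a point): Middle of the spatula, inside the handle: at spatula x = 0, 7 mm above its underside.
- tray: Low white enamelled instrument tray, fixed, 240 x 110 mm outside, rim 12 mm high, wall and floor 3 mm. Origin under its centre, x along its length.
- dish: Closed petri dish, 92 mm across, 16 mm high: a bystander. Origin under its centre.
- tape_roll: Roll of tan tape lying flat behind the warmer, 104 mm across, 25 mm high: a bystander. Origin under its centre.
- carrier_0: Slide carrier (may be absent; all are alike): aluminium plate 100 mm long (its x), 36 mm wide (y), 7 mm thick, 70 g, a glass slide lying in it. Origin in the middle of its underside; -x points to the end with the hole. At the start it lies in front of its place, its front part resting on top of a pin, so that it is tilted about 6 degrees.
- carrier_0_hole (a point): Centre of that carrier's locating hole at its underside, 38 mm from the middle towards the front end; 13 mm diameter, right through. Seated: level with the deck, within 1.5 mm of the pin's axis, the pin's nose just showing; the carrier's back end is then 2 mm from the back rail.
- carrier_1: Slide carrier (may be absent; all are alike): aluminium plate 100 mm long (its x), 36 mm wide (y), 7 mm thick, 70 g, a glass slide lying in it. Origin in the middle of its underside; -x points to the end with the hole. At the start it lies in front of its place, its front part resting on top of a pin, so that it is tilted about 6 degrees.
- carrier_1_hole (a point): Centre of that carrier's locating hole at its underside, 38 mm from the middle towards the front end; 13 mm diameter, right through. Seated: level with the deck, within 1.5 mm of the pin's axis, the pin's nose just showing; the carrier's back end is then 2 mm from the back rail.
- carrier_2: Slide carrier (may be absent; all are alike): aluminium plate 100 mm long (its x), 36 mm wide (y), 7 mm thick, 70 g, a glass slide lying in it. Origin in the middle of its underside; -x points to the end with the hole. At the start it lies in front of its place, its front part resting on top of a pin, so that it is tilted about 6 degrees.
- carrier_2_hole (a point): Centre of that carrier's locating hole at its underside, 38 mm from the middle towards the front end; 13 mm diameter, right through. Seated: level with the deck, within 1.5 mm of the pin's axis, the pin's nose just showing; the carrier's back end is then 2 mm from the back rail.

How it is judged (in metres and radians):
On the way, in this order (a step that is already met when the one before it is completed fails the run):
1. the cover is being raised by the spatula's blade (more than 0.15 rad, blade on the cover, no finger on it) (value of joint cover between 0.15 and 0.9 rad and contact force between spatula and cover above 0.3 N and contact force between the fingers and cover below 0.1 N), for 0.2 s.
2. every carrier is seated on a pin while the cover is open ((horizontal distance between carrier_0_hole and pin_0 below 0.004 m or horizontal distance between carrier_0_hole and pin_1 below 0.004 m or horizontal distance between carrier_0_hole and pin_2 below 0.004 m) and z of each of carrier_0_hole, carrier_1_hole, carrier_2_hole in the frame of warmer below 0.0475 m and angle between each of carrier_0, carrier_1, carrier_2's own z axis and vertical below 0.03 rad and angle between the x axis of each of carrier_0, carrier_1, carrier_2 and the x axis of warmer, either way round below 0.14 rad and (horizontal distance between carrier_1_hole and pin_0 below 0.004 m or horizontal distance between carrier_1_hole and pin_1 below 0.004 m or horizontal distance between carrier_1_hole and pin_2 below 0.004 m) and (horizontal distance between carrier_2_hole and pin_0 below 0.004 m or horizontal distance between carrier_2_hole and pin_1 below 0.004 m or horizontal distance between carrier_2_hole and pin_2 below 0.004 m) and value of joint cover above 0.6 rad), for 0.3 s.
At the end, for the whole second after the job is handed in: every carrier present lies flat on the deck (tilt under 0.03 rad, hole within 2.5 mm of deck height), hole over a pin (4 mm), hole end in front, square within 8 degrees; cover shut (under 0.04 rad); spatula flat on the floor of its tray; all at rest ((horizontal distance between carrier_0_hole and pin_0 below 0.004 m or horizontal distance between carrier_0_hole and pin_1 below 0.004 m or horizontal distance between carrier_0_hole and pin_2 below 0.004 m) and z of each of carrier_0_hole, carrier_1_hole, carrier_2_hole in the frame of warmer below 0.0475 m and angle between each of carrier_0, carrier_1, carrier_2's own z axis and vertical below 0.03 rad and angle between the x axis of each of carrier_0, carrier_1, carrier_2 and the x axis of warmer, either way round below 0.14 rad and (horizontal distance between carrier_1_hole and pin_0 below 0.004 m or horizontal distance between carrier_1_hole and pin_1 below 0.004 m or horizontal distance between carrier_1_hole and pin_2 below 0.004 m) and (horizontal distance between carrier_2_hole and pin_0 below 0.004 m or horizontal distance between carrier_2_hole and pin_1 below 0.004 m or horizontal distance between carrier_2_hole and pin_2 below 0.004 m) and value of joint cover below 0.04 rad and z of spatula_mid in the frame of tray below 0.015 m and (angle between spatula's own z axis and vertical below 0.1 rad or angle between spatula's own z axis and vertical above 3.04 rad) and x of spatula_mid in the frame of tray between -0.12 and 0.12 m and y of spatula_mid in the frame of tray between -0.055 and 0.055 m and linear speed of each of carrier_0, carrier_1, carrier_2, spatula below 0.02 m/s); the robot touches nothing.
It fails at once if a carrier is lifted off the deck (its middle more than 22 mm above it) (z of any of carrier_0, carrier_1, carrier_2 in the frame of warmer above 0.067 m).
It fails at once if the petri dish or the tape roll is pushed more than 20 mm or knocked over (distance of any of dish, tape_roll from where it was at the start of the episode above 0.02 m or angle between any of dish, tape_roll's own z axis and vertical above 0.5 rad).
Of carrier_0, carrier_1, carrier_2 only 2 to 3 are there at a start; the rules pass over those that are not, and their reading is None.
At some moment in a run one of spatula may be knocked a few centimetres aside while the robot is not near it.
Once in a run the grip may slacken for a moment while it holds something.
It also fails if it takes over 210 s, if anything falls off the work surface, if the arm or the gripper's body presses on something with over 40 N, if the wrist force passes 120 N, or if a joint passes its speed limit or range.

## Robot

A 6-joint arm with a two-finger parallel gripper is mounted at the origin on the work surface; the furniture and walls round the work are solid. World frame = base frame: x ahead of the robot, y to its left, z up, the work surface at z = 0. Lengths are in mm, angles in rad, forces in N, time in s.
With the tool pointing down it reaches from about 325 to 875 mm from the base axis. Payload 4.4 kg.
Tool frame: the origin (TCP) lies on the centre line of the jaws, within the pads' length; the fingertips stand ahead of it and the grasp point (between the pads) lies 6 mm ahead of it (ctrl.tcp_to_tips is the z of the fingertips in the tool frame, in mm); z points along the fingers, y is the line along which they close (so a half turn about z gives the same grasp; the last joint's range is limited). The gripper opens to 85 mm and grips with 20 to 120 N. Pads are 22 mm wide; open, the fingers measure 114 mm over their backs; the gripper's body (76 mm by 85 mm) begins 54 mm behind the grasp point. The pads swing forward as they close: fully open they stand 13 mm farther back than shut.
Start: joints at [-1.266, 0.207, 1.542, -0, 1.393, -0.15], TCP at [253.093, -516.306, 256.282] pointing down, gripper open.
Joint ranges: [-2.73, 2.73], [-0.86, 2.22], [0.23, 2.46], [-1.11, 4.25], [0.08, 2.63], [-2.82, 2.82]. Speed limits (rad/s): [2.79, 2.79, 3.14, 3.14, 3.14, 3.14].

## Interface

Orientations are given as a 3x3 rotation matrix whose columns are the frame's x, y, z axes.
In Python, from plant import ctrl, sensors, optics gives the robot as it stands. Calls block until the motion is done:
- ctrl.move_ptp(position, orientation): joint-space move of the TCP to a pose.
- ctrl.move_l(position, rot=None, vel=150, threshold=None): straight line of the TCP; rot=None keeps the orientation; vel is the mean speed in mm/s. With threshold (N) it stops when the force on the tool has changed by that much, and returns True; else False.
- ctrl.set_joints(angles): joint-space move.
- ctrl.gripper_to(opening, force=None): finger opening in mm; force is the grip in N (None keeps the last); returns when the fingers have stopped.
- ctrl.hold(seconds).
- ctrl.solve_ik(position, orientation): joint angles nearest the present ones, or None.
- sensors.read_state(): the state.
- optics.grab_frame(name): name is "side" or "top"; returns (picture, depth): 480x640x3 uint8, red, green, blue; 480x640 float32, mm along the optical axis (not along the pixel's ray), 0 where there is no reading.
- optics.camera_params(name): a dict with "mtx" (3x3 intrinsics, pixels), "k1" (the pictures are not rectified: a ray, as slopes to the right and down, at radius r is drawn at 1 + k1 r^2 times it, then the intrinsics apply), "R" (3x3) and "t" (3): a world point X has camera coordinates R X + t. Camera axes: x right, y down, z forward; pixel columns grow to the right and rows downward; lengths in mm; the calibration is good to about 2 mm. A picture is of the moment at which its call begins. camera_params takes no time and is no camera call.
A pose or a line that the arm cannot do raises ctrl.MotionError and nothing moves.
- ctrl.finish_job(): hands the job in; it is judged then, once.
The state is a dict: "t": time; "q": joint angles; "qvel": joint speeds; "tau": joint torques, N m; "eef_pos": TCP position; "eef_rot": TCP orientation; "force": force on the tool from outside, world axes, zero at the start; "wrist_torque": the same for the moment, N m; "grip_width": finger opening in mm; "grasp_force": force on a finger pad.
Only numpy, scipy, OpenCV 4.12 (cv2) and the standard library are available. Lean on these libraries where they do the work, as an engineer would, in place of code of your own. Each camera call takes 0.05 s, during which the arm holds its last target. There are 200 camera calls.

## Working session

There is one attempt and no reset: what is moved stays moved. The work goes in short steps, each a Python script; the robot and the scene stay as the last script left them, time stands still between calls to the robot, and variables do not carry over. Pictures are saved under pics/ and viewed, at most 14 in all, crops included, and the job is handed in when it is done.

```bash
ls; mkdir -p pics; cat > h.py <<'E'
import numpy as np, cv2
from plant import ctrl, sensors, optics
def snap(n,f=None):
    im,d=optics.grab_frame(n)
    if f: cv2.imwrite('pics/'+f,im[:,:,::-1])
    return im,d
def und(n,uv):
    p=optics.camera_params(n);K=np.array(p['mtx']);uv=np.atleast_2d(np.array(uv,float))
    s=np.c_[(uv[:,0]-K[0,2])/K[0,0],(uv[:,1]-K[1,2])/K[1,1]]
    u=s.copy()
    for _ in range(20): u=s/(1+p['k1']*(u**2).sum(1,keepdims=True))
    return u,p
def plane(n,uv,z):
    u,p=und(n,uv);R=np.array(p['R']);t=np.array(p['t']).ravel();c=-R.T@t
    r=np.c_[u,np.ones(len(u))]@R
    return c+r*((z-c[2])/r[:,2:3])
def cloud(n,d):
    v,u=np.mgrid[0:480,0:640];w,p=und(n,np.c_[u.ravel(),v.ravel()])
    R=np.array(p['R']);t=np.array(p['t']).ravel()
    X=(np.c_[w,np.ones(len(w))]*d.reshape(-1,1)-t)@R
    X[d.ravel()==0]=np.nan
    return X.reshape(480,640,3)
def proj(n,X):
    p=optics.camera_params(n);K=np.array(p['mtx']);c=np.atleast_2d(X)@np.array(p['R']).T+np.array(p['t']).ravel()
    s=c[:,:2]/c[:,2:];s=s*(1+p['k1']*(s**2).sum(1,keepdims=True));return s*[K[0,0],K[1,1]]+[K[0,2],K[1,2]]
E
python3 - <<'E'
from h import *
snap('top','t0.png');snap('side','s0.png')
for n in('top','side'):
    p=optics.camera_params(n);R=np.array(p['R']);print(n,-R.T@np.array(p['t']).ravel(),R[2],p['k1'],p['mtx'][0][0])
print(ctrl.tcp_to_tips,sensors.read_state())
E
```

```text
pics
top [275.63987357 121.58003479 903.42473588] [ 0.20011729 -0.00111386 -0.97977132] -0.09694231889822011 465.59599406894546
side [-538.81160919 -274.65966282  741.31032768] [ 0.79169371  0.30979879 -0.52654133] 0.02842811356196535 611.908873395781
25.0 {'t': 0.1, 'q': array([-1.26552657e+00,  2.07360185e-01,  1.54281503e+00,  1.68883118e-05,
        1.39352705e+00, -1.50530836e-01]), 'qvel': array([-0.00095908, -0.00370456, -0.00307957, -0.00040887,  0.00052948,
       -0.00023617]), 'tau': array([-6.47779234e-04, -3.84093869e+01, -2.92550504e+01, -3.18740695e-04,
        4.79821480e-03,  5.32192274e-06]), 'eef_pos': array([ 252.88829261, -515.6917332 ,  255.22554802]), 'eef_rot': array([[ 8.97910330e-01,  4.40177984e-01, -6.18189111e-04],
       [ 4.40178292e-01, -8.97908126e-01,  2.01707003e-03],
       [ 3.32792792e-04, -2.08326144e-03, -9.99997775e-01]]), 'force': array([0.56619909, 0.3782423 , 0.3573568 ]), 'wrist_torque': array([0.06143409, 0.02351522, 0.02114356]), 'grasp_force': 0.0, 'grip_width': 85.2799324619224}
```

View pics/t0.png

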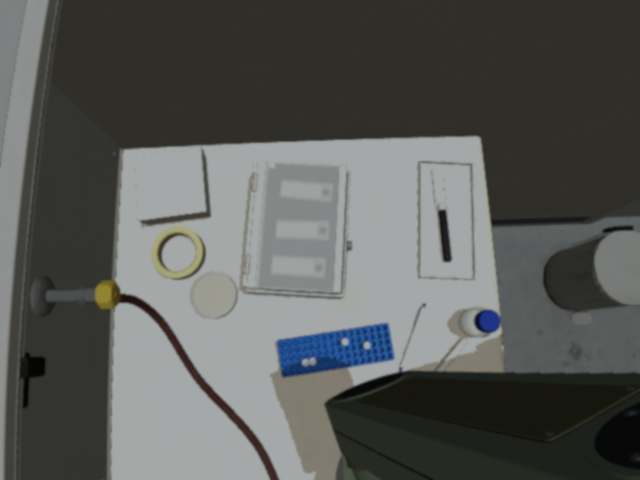

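View pics/s0.png

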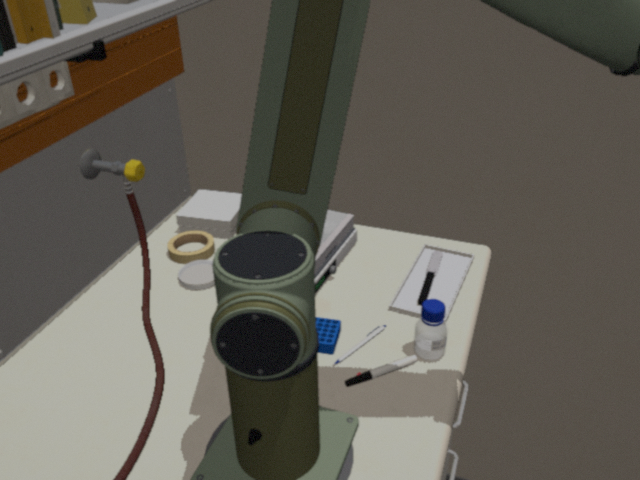

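```bash
python3 - <<'E'
from h import *
im,d=snap('top')
cv2.imwrite('pics/c0.png',cv2.resize(im[145:310,225:485,::-1],None,fx=3,fy=3,interpolation=cv2.INTER_CUBIC))
C=cloud('top',d)
for u,v in [(305,190),(302,230),(299,267),(330,230),(344,215),(250,215),(258,215),(290,210),(443,200),(447,235),(430,240),(380,230),(436,175)]: print(u,v,C[v,u].round(1))
np.save('d0.npy',d)
E
```

```text
305 190 [537.3 146.9  74.1]
302 230 [461.7 154.6  72.7]
299 267 [393.5 161.8  74. ]
330 230 [459.2 103.5  75.3]
344 215 [494.7  74.9  42.8]
250 215 [494.3 250.3  70. ]
258 215 [492.8 234.9  73.3]
290 210 [499.5 175.5  75.4]
443 200 [ 528.5 -128.2    4.8]
447 235 [ 453.8 -126.3   17.1]
430 240 [447.8 -95.2   3.2]
380 230 [472.5   2.3  -0.8]
436 175 [ 580.8 -117.8    8. ]
```

View pics/c0.png

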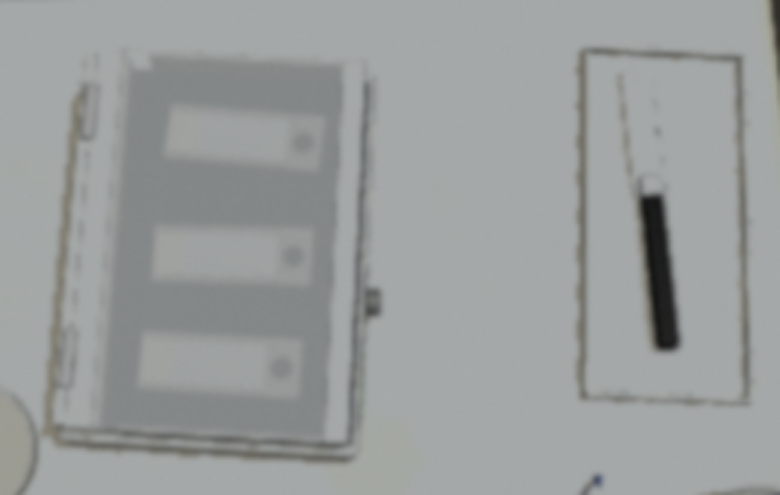

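```bash
cat > m.py <<'E'
from h import *
c=lambda *p:[(225+(x+.5)/3-.5,145+(y+.5)/3-.5) for x,y in p]
print('cover top corners (far-front,near-front)',plane('top',c((365,64),(352,440)),75).round(1))
print('warmer base front corners z45',plane('top',c((372,70),(354,458)),45).round(1))
print('back corners z45',plane('top',c((82,55),(48,438)),45).round(1))
print('panel left (near) ',plane('top',c((60,428)),75).round(1))
print('tray',plane('top',c((583,49),(740,56),(748,402),(582,396)),12).round(1))
im,d=snap('top');C=cloud('top',d)
g=im.max(2);m=np.zeros_like(g);roi=(slice(145,310),slice(425,480));m[roi]=(g[roi]<70)*255
cs,_=cv2.findContours(m,cv2.RETR_EXTERNAL,cv2.CHAIN_APPROX_NONE);k=max(cs,key=cv2.contourArea)
P=plane('top',k[:,0,:],17)[:,:2];r=cv2.minAreaRect(P.astype(np.float32));print('handle',r, cv2.contourArea(k));print(cv2.boxPoints(r))
# depth: cover panel points
h=C[...,2];s=(h>66)&(h<82);s[:,:235]=0;s[:,360:]=0;s[:155]=0;s[300:]=0
r=cv2.minAreaRect(C[s][:,:2].astype(np.float32));print('cover rect',r)
cc=plane('top',c((303,143),(293,257),(281,369)),60);print('holes~',cc.round(1))
E
python3 m.py
```

```text
cover top corners (far-front,near-front) [[581.3  67.9  75. ]
 [347.   86.5  75. ]]
warmer base front corners z45 [[588.1  61.6  45. ]
 [338.5  84.5  45. ]]
back corners z45 [[605.8 250.   45. ]
 [357.2 272.3  45. ]]
panel left (near)  [[360.1 259.8  75. ]]
tray [[ 610.4  -84.6   12. ]
 [ 602.3 -192.2   12. ]
 [ 366.7 -173.2   12. ]
 [ 374.9  -65.3   12. ]]
handle ((454.3877868652344, -120.59085845947266), (100.22758483886719, 13.994036674499512), 1.2125375270843506) 297.0
[[ 404.13715  -114.655876]
 [ 404.4333   -128.64677 ]
 [ 504.63843  -126.52584 ]
 [ 504.3423   -112.53494 ]]
cover rect ((472.2769775390625, 167.10348510742188), (176.7278594970703, 241.62106323242188), 84.74232482910156)
holes~ [[535.7 108.5  60. ]
 [462.5 117.4  60. ]
 [393.  127.2  60. ]]
```

```bash
cat >> h.py <<'E'
W0=np.array([472.4,167.1]);wa=np.radians(84.8)
def wx(p):  # warmer xy(z)->world
    p=np.array(p,float);R=np.array([[np.cos(wa),-np.sin(wa)],[np.sin(wa),np.cos(wa)]])
    q=R@p[:2]+W0
    return np.r_[q,p[2:]]
def rot(yaw,s=1):  # tool down, tool x along s*yaw
    c,n=np.cos(yaw),np.sin(yaw);return np.array([[s*c,s*n,0],[s*n,-s*c,0],[0,0,-1.]])
def spat(tip_xyz_w,s,yaw=None): # TCP pos for blade tip (top-face-centre height mid-blade) at warmer coords; world z
    yaw=wa if yaw is None else yaw
    p=wx(tip_xyz_w);return p+np.array([-105*np.cos(yaw),-105*np.sin(yaw),23.75])
E
python3 - <<'E'
from h import *
for s in(1,-1):
  for pos,R in[((494.4,-119.7,31),rot(.021,s)),((494.4,-119.7,131),rot(.021,s)),(spat((-90,0,49),s),rot(wa,s)),(spat((-15,0,180),s),rot(wa,s)),(spat((105,0,230),s),rot(wa,s))]:
    q=ctrl.solve_ik(pos,R);print(s,np.round(pos,0),None if q is None else np.round(q,2))
E
```

```text
1 [ 494. -120.   31.] [-0.41  0.38  1.86 -0.    0.9   1.14]
1 [ 494. -120.  131.] [-0.41  0.21  1.82 -0.    1.11  1.14]
1 [455. -27.  73.] [-0.25  0.21  1.98 -0.    0.96 -0.16]
1 [462.  48. 204.] [-0.08  0.02  1.86 -0.    1.26  0.01]
1 [472. 167. 254.] [ 0.17  0.05  1.72 -0.    1.37  0.26]
-1 [ 494. -120.   31.] [-0.41  0.38  1.86 -0.    0.9  -2.  ]
-1 [ 494. -120.  131.] [-0.41  0.21  1.82 -0.    1.11 -2.  ]
-1 [455. -27.  73.] None
-1 [462.  48. 204.] None
-1 [472. 167. 254.] None
```

```bash
python3 - <<'E'
from h import *
R=rot(.021)
ctrl.gripper_to(45,20)
ctrl.move_ptp((494.4,-119.7,150),R)
print(ctrl.move_l((494.4,-119.7,30.5),vel=80,threshold=8),sensors.read_state()['eef_pos'])
print(ctrl.gripper_to(0,120))
s=sensors.read_state();print(s['grip_width'],s['grasp_force'],s['eef_pos'],s['force'])
z=s['eef_pos'][2]
ctrl.move_l((494.4,-119.7,150),vel=60)
R2=rot(wa);p=spat((-150,0,120),1)
ctrl.move_ptp(p,R2)
p=spat((-120,0,49),1);p[2]+=30.5-30.5
ctrl.move_l(p,vel=100)
s=sensors.read_state();print(s['grip_width'],s['grasp_force'],s['eef_pos'],p,s['t'])
im,d=snap('top');snap('side','s1.png')
cv2.imwrite('pics/c1.png',cv2.resize(im[145:310,225:485,::-1],None,fx=3,fy=3,interpolation=cv2.INTER_CUBIC))
C=cloud('top',d);h=C[...,2]
# blade points near tip
for a in(60,50,40,30,20,10,0):
  q=wx((-120-a,0,49));u,v=proj('top',q)[0].round().astype(int);print(a,C[v,u].round(1))
E
```

```text
False [ 494.93440757 -119.93412986   31.08538495]
False
12.102658372402454 118.16059827804565 [ 494.95348003 -120.00652231   31.41852677] [-1.36430856  0.13152038  5.50263722]
12.173106262242568 120.91592073440552 [452.63961576 -57.25467218  73.23959289] [452.00766946 -56.97398969  72.75      ] 8.8
60 [456.6 -11.3  51.1]
50 [457.   -1.9  50.8]
40 [457.    7.7  52.1]
30 [458.1  18.6  49.2]
20 [460.7  27.6  47.3]
10 [461.   37.1  47.7]
0 [461.   48.5  49.4]
```

View pics/c1.png

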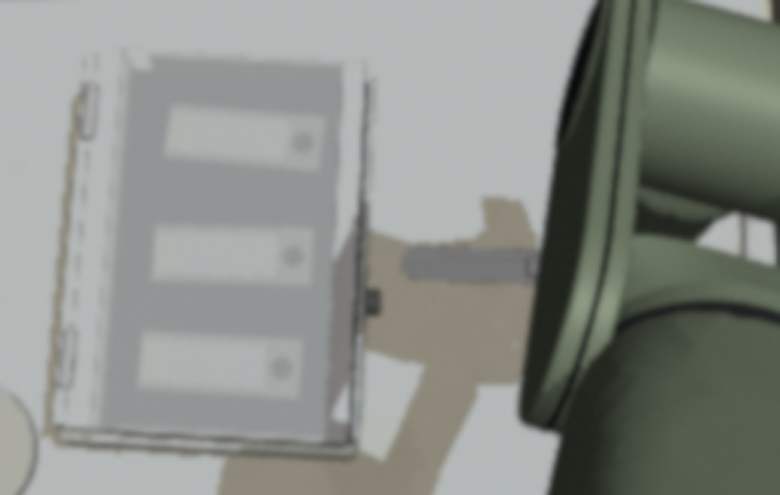

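View pics/s1.png

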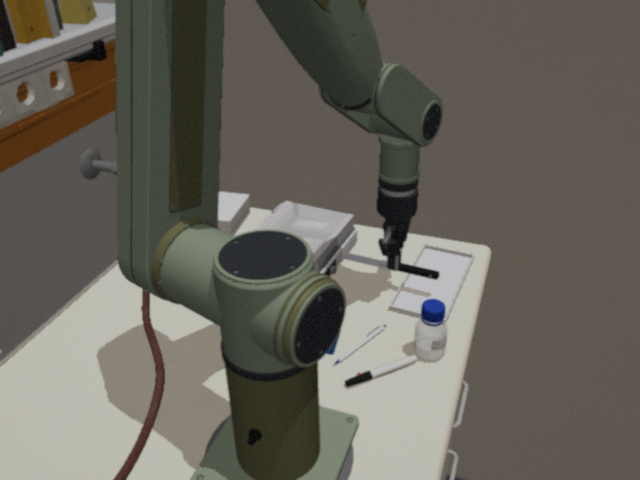

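```bash
cat >> h.py <<'E'
def lip(th): return np.array([84-168*np.cos(th)+(-19)*np.sin(th)*1.0, 73+168*np.sin(th)-19*np.cos(th)])
E
python3 - <<'E'
from h import *
# lip x: rotate (-168,-19) opening: x=-168c -19 s
print(lip(0),lip(.2),lip(.7))
print(ctrl.move_l(spat((-86,0,49),1),vel=60,threshold=4))
print(ctrl.move_l(spat((-70,0,49),1),vel=30,threshold=4))
s=sensors.read_state();f0=s['force'];print(s['eef_pos'],f0)
print(ctrl.move_l(spat((-70,0,60),1),vel=15,threshold=1.5))
s=sensors.read_state();print(s['eef_pos']-spat((-70,0,49),1),s['force']-f0,s['grip_width'])
im,d=snap('side');cv2.imwrite('pics/c2.png',cv2.resize(im[180:320,230:470,::-1],None,fx=3,fy=3,interpolation=cv2.INTER_CUBIC))
E
```

```text
[-84.  54.] [-84.42590236  87.75518259] [-56.73362352 166.6965699 ]
False
False
[456.54381294  -7.0912995   72.74641584] [ 0.1244038 -0.0832795 -0.8109604]
True
[-0.59615289 -0.03704947  5.1255906 ] [-0.61708696 -0.41432024 -0.61722852] 12.332454402765535
```

View pics/c2.png

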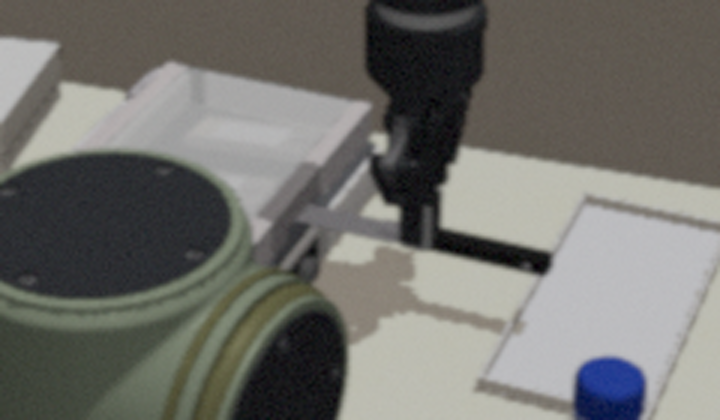

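```bash
python3 - <<'E'
from h import *
f0=np.array([.12,-.08,-.81])
for th in np.arange(.05,.66,.1):
    l=lip(th);p=spat((l[0]+14+8*max(0,th-.2),0,l[1]+1),1)
    ctrl.move_l(p,rot(wa),vel=70)
    s=sensors.read_state();print(round(th,2),(s['force']-f0).round(1),round(s['grip_width'],2),round(s['eef_pos'][2]-p[2],1),s['t'])
ctrl.hold(.3)
im,d=snap('side');cv2.imwrite('pics/c3.png',cv2.resize(im[110:310,200:470,::-1],None,fx=2.9,fy=2.9,interpolation=cv2.INTER_CUBIC))
E
```

```text
0.05 [-0.6 -0.4 -0.8] 12.12 0.3 11.1167
0.15 [0.6 0.2 0.2] 12.4 0.6 11.5083
0.25 [0.3 0.4 0.1] 11.92 0.7 11.9
0.35 [ 0.1 -0.5 -0.4] 12.3 0.7 12.2917
0.45 [-0.8 -0.6 -0.3] 12.76 0.8 12.6833
0.55 [-0.1  1.6  0.1] 11.98 0.7 13.0833
0.65 [-0.7  1.1 -1.4] 12.44 0.7 13.4833
```

View pics/c3.png

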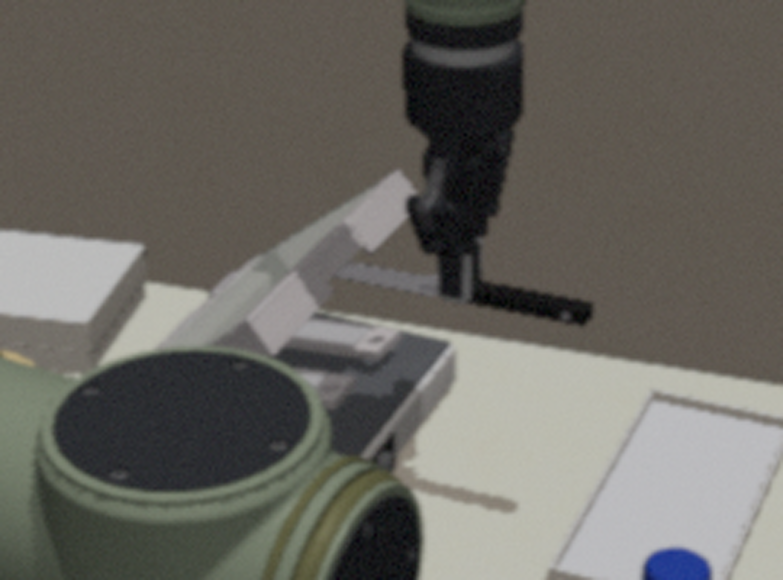

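```bash
python3 - <<'E'
from h import *
f0=sensors.read_state()['force']
for i,ph in enumerate(np.arange(.66,1.67,.1)):
    r=max(140,152-5*i)
    p=spat((84-r*np.cos(ph),0,73+r*np.sin(ph)),1)
    ctrl.move_l(p,rot(wa),vel=80)
    s=sensors.read_state();print(round(ph,2),(s['force']-f0).round(1),round(s['grip_width'],2),s['t'])
im,d=snap('side');cv2.imwrite('pics/c4.png',cv2.resize(im[90:310,200:470,::-1],None,fx=2.7,fy=2.7,interpolation=cv2.INTER_CUBIC))
E
```

```text
0.66 [-0.8  0.1 -0.5] 12.26 14.1
0.76 [-0.5  0.2 -0.7] 11.92 14.45
0.86 [-0.2 -0.1 -0. ] 12.08 14.7917
0.96 [-0.2  0.1 -0.5] 12.27 15.1167
1.06 [-0.7  0.5 -0.2] 12.67 15.4417
1.16 [-0.7  0.3 -0.1] 11.92 15.7667
1.26 [-0.7 -0.4  0.4] 12.33 16.0917
1.36 [-0.7 -0.   0.6] 12.21 16.4167
1.46 [-0.8  0.3 -0.8] 12.16 16.7417
1.56 [-0.4 -0.5 -0.9] 12.16 17.0667
1.66 [-0.2  0.9  1.1] 11.98 17.3917
```

View pics/c4.png

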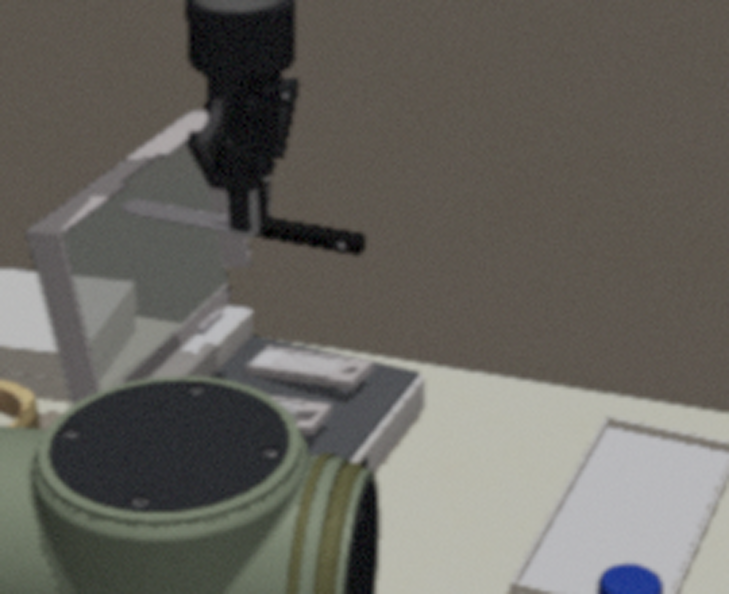

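```bash
python3 - <<'E'
from h import *
ctrl.move_l(spat((-70,0,212),1),vel=150)
ctrl.move_ptp((490,-120,150),rot(.0))
print(ctrl.move_l((490,-120,40),vel=120), ctrl.move_l((490,-120,30),vel=25,threshold=5),sensors.read_state()['eef_pos'])
ctrl.gripper_to(40,20)
ctrl.move_l((490,-120,180),vel=200)
ctrl.set_joints([-1.1,0.1,1.6,0,1.4,-.15])
im,d=snap('top');np.save('d5.npy',d);cv2.imwrite('pics/t5raw.png',im[:,:,::-1])
cv2.imwrite('pics/c5.png',cv2.resize(im[140:305,225:485,::-1],None,fx=3,fy=3,interpolation=cv2.INTER_CUBIC))
print(sensors.read_state()['t'])
E
```

```text
False True [ 490.47377219 -120.20380286   31.46962164]
24.0833
```

View pics/c5.png

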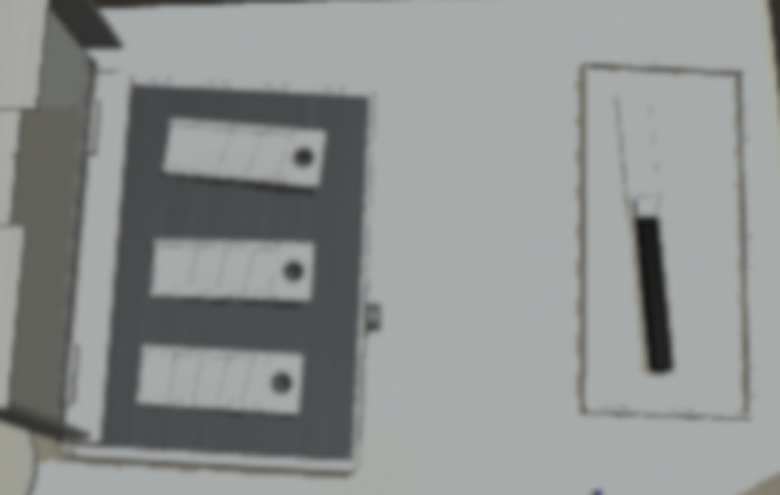

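```bash
cat >> h.py <<'E'
def inv(P):
    P=np.atleast_2d(P);R=np.array([[np.cos(wa),-np.sin(wa)],[np.sin(wa),np.cos(wa)]])
    return (P[:,:2]-W0)@R
def carriers(im):
    """per carrier: hole(w xy), centre(w xy), yaw deg rel. warmer; assumed heights"""
    g=cv2.cvtColor(im,cv2.COLOR_RGB2GRAY);out=[]
    dk=plane_poly=proj('top',np.array([wx((a,b,45.)) for a,b in((-86,121),(60,121),(60,-121),(-86,-121))]))
    m=np.zeros_like(g);cv2.fillPoly(m,[np.int32(dk.round())],255)
    t,_=cv2.threshold(g[m>0].reshape(-1,1),0,255,cv2.THRESH_OTSU)
    b=((g>t)&(m>0)).astype(np.uint8)*255
    cs,_=cv2.findContours(b,cv2.RETR_EXTERNAL,cv2.CHAIN_APPROX_NONE)
    for k in sorted([k for k in cs if cv2.contourArea(k)>500],key=lambda k:k[:,0,1].min()):
        r=cv2.minAreaRect(inv(plane('top',k[:,0],56)).astype(np.float32))
        mk=np.zeros_like(g);cv2.drawContours(mk,[k],-1,255,-1);mk=cv2.erode(mk,np.ones((7,7)))
        w=np.where(mk>0,np.clip(120-g.astype(float),0,None),0)
        mu=cv2.moments(w);uv=(mu['m10']/mu['m00'],mu['m01']/mu['m00']) if mu['m00']>0 else None
        out.append((r,uv))
    return out
E
python3 - <<'E'
from h import *
im=cv2.imread('pics/t5raw.png')[:,:,::-1];d=np.load('d5.npy');C=cloud('top',d)
for r,uv in carriers(im):
    bp=cv2.boxPoints(r);print('c',np.round(r[0],1),np.round(r[1],1),round(r[2],1),'uv',np.round(uv,1))
    for z in(52,56,60): print('  hole z',z,inv(plane('top',uv,z)).round(1))
    # depth plane fit in warmer coords
    P=C.reshape(-1,3);w=inv(P);s=(abs(w[:,0]-r[0][0])<42)&(abs(w[:,1]-r[0][1])<12)&(P[:,2]>47)&(P[:,2]<75)
    k=np.linalg.lstsq(np.c_[w[s],np.ones(s.sum())],P[s,2],rcond=None)[0];print('  plane',k,'z at front/back',k@[r[0][0]-38,r[0][1],1],k@[r[0][0]+45,r[0][1],1])
# deck edges check
g=cv2.cvtColor(im,cv2.COLOR_RGB2GRAY);m=np.zeros_like(g);m[150:300,250:355]=(g[150:300,250:355]<115)*255
cs,_=cv2.findContours(m,cv2.RETR_EXTERNAL,cv2.CHAIN_APPROX_NONE);k=max(cs,key=cv2.contourArea)
r=cv2.minAreaRect(inv(plane('top',k[:,0],45)).astype(np.float32));print('deck',r,cv2.boxPoints(r))
E
```

```text
c [-15.2 -71.9] [ 36.9 100.5] 87.9 uv [325.8 191.9]
  hole z 52 [[-52.7 -71.6]]
  hole z 56 [[-52.8 -70.4]]
  hole z 60 [[-52.8 -69.2]]
  plane [-1.17856924e-01  3.10177158e-02  5.94238303e+01] z at front/back 63.462941302361855 53.68081665106954
c [-12.5   4.9] [100.6  36.3] 3.1 uv [322.5 229.8]
  hole z 52 [[-50.6   2.6]]
  hole z 56 [[-50.7   3.5]]
  hole z 60 [[-50.7   4.4]]
  plane [-1.11674341e-01 -8.84377439e-04  5.72153063e+01] z at front/back 62.84810236376816 53.57913203243413
c [-9.4 73.7] [37.4 99.7] 89.8 uv [318.6 267.1]
  hole z 52 [[-47.3  73.3]]
  hole z 56 [[-47.3  73.9]]
  hole z 60 [[-47.4  74.4]]
  plane [-1.15182079e-01 -1.14733033e-02  5.84218517e+01] z at front/back 63.031918712013756 53.4718061398278
deck ((-15.082237243652344, 0.5117874145507812), (234.58514404296875, 155.03997802734375), 89.87359619140625) [[ -92.8608   -116.609474]
 [  62.178795 -116.951515]
 [  62.696327  117.63305 ]
 [ -92.34327   117.97509 ]]
```

```bash
cat >> h.py <<'E'
def slide(cx,cy,yawdeg,dx,pin_y,z=70.5,gx=0):
    a=np.radians(yawdeg);g=(cx+gx*np.cos(a),cy+gx*np.sin(a))
    ctrl.gripper_to(50,20)
    ctrl.move_ptp(wx((*g,150)),rot(wa+a))
    t=ctrl.move_l(wx((*g,z)),vel=80,threshold=6)
    print('down',t,sensors.read_state()['eef_pos'][2])
    ctrl.gripper_to(0,20)
    s=sensors.read_state();print('grip',s['grip_width'],s['grasp_force'])
    f0=s['force']
    ctrl.move_l(wx((cx+gx+dx-4,pin_y,z)),rot(wa),vel=25)
    ctrl.move_l(wx((cx+gx+dx,pin_y,z)),rot(wa),vel=15)
    ctrl.hold(.3)
    s=sensors.read_state();print('force',s['force']-f0,s['grip_width'])
    ctrl.gripper_to(50,20)
    ctrl.move_l(wx((cx+gx+dx,pin_y,150)),vel=150)
def away(): ctrl.set_joints([-1.1,0.1,1.6,0,1.4,-.15])
def report(im,d,z=52):
    C=cloud('top',d);P=C.reshape(-1,3);w=inv(P)
    for r,uv in carriers(im):
        s=(abs(w[:,0]-r[0][0])<42)&(abs(w[:,1]-r[0][1])<12)&(P[:,2]>47)&(P[:,2]<75)
        k=np.linalg.lstsq(np.c_[w[s],np.ones(s.sum())],P[s,2],rcond=None)[0]
        print('c',np.round(r[0],1),np.round(r[1],1),round(r[2],1),'tilt',k[:2].round(3),'ztop front',round(k@[r[0][0]-38,r[0][1],1],1),'hole',None if uv is None else inv(plane('top',uv,z)).round(1))
E
python3 - <<'E'
from h import *
slide(-12.5,4.5,3.1,-28+51.7,0)
away();im,d=snap('top');report(im,d);print(sensors.read_state()['t'])
cv2.imwrite('pics/c6.png',cv2.resize(im[140:305,225:485,::-1],None,fx=3,fy=3,interpolation=cv2.INTER_CUBIC))
E
```

```text
down False 71.05400826075793
grip 35.63310901475959 19.864343843073584
force [ 1.21270081 -5.27349835 -0.71297083] 35.31962366392717
c [-15.3 -72.1] [ 36.9 100.5] 87.6 tilt [-0.125  0.021] ztop front 63.7 hole [[-52.7 -71.6]]
c [7.  0.5] [ 36.6 100.3] 89.7 tilt [ 0.011 -0.002] ztop front 51.8 hole [[-29.4   0.2]]
c [-9.4 73.7] [37.4 99.7] 89.8 tilt [-0.109  0.025] ztop front 62.9 hole [[-47.3  73.3]]
33.025
```

View pics/c6.png

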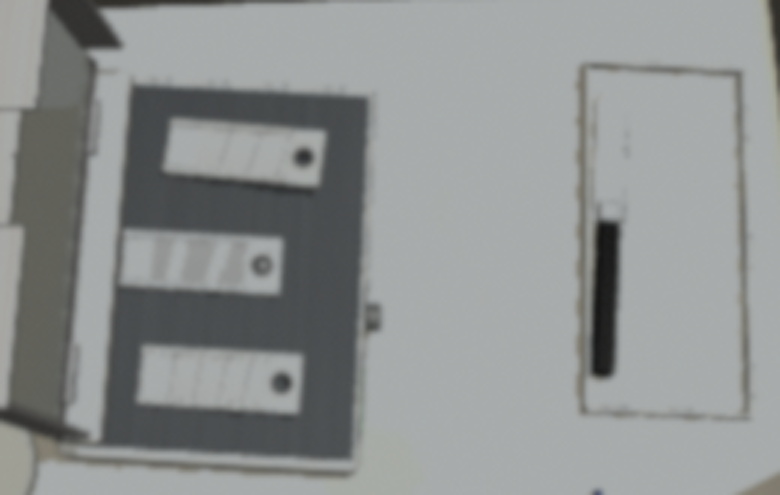

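```bash
python3 - <<'E'
from h import *
slide(-9.4,74,-.2,19.6,70)
slide(-15.3,-71.4,-2.3,25,-70)
away();im,d=snap('top');report(im,d);print(sensors.read_state()['t'])
cv2.imwrite('pics/c7.png',cv2.resize(im[140:305,225:485,::-1],None,fx=3,fy=3,interpolation=cv2.INTER_CUBIC))
E
```

```text
down False 70.97107824228824
grip 35.53738902521645 22.814594507217407
force [-0.80175316 -6.49622139  1.7619316 ] 35.40540751249015
down False 71.10921624530641
grip 35.52261036189488 20.816683173179626
force [-1.21127957 -5.16780513 -0.32487103] 35.52006197418964
c [  7.3 -69. ] [101.2  36.4] 0.0 tilt [ 0.013 -0.004] ztop front 51.6 hole [[-29.6 -70. ]]
c [7.  0.5] [ 36.6 100.4] 89.7 tilt [ 0.017 -0.003] ztop front 51.7 hole [[-29.5   0.2]]
c [ 7.2 71. ] [100.3  37.2] 0.5 tilt [ 0.011 -0.001] ztop front 52.0 hole [[-29.3  70.6]]
46.7333
```

View pics/c7.png

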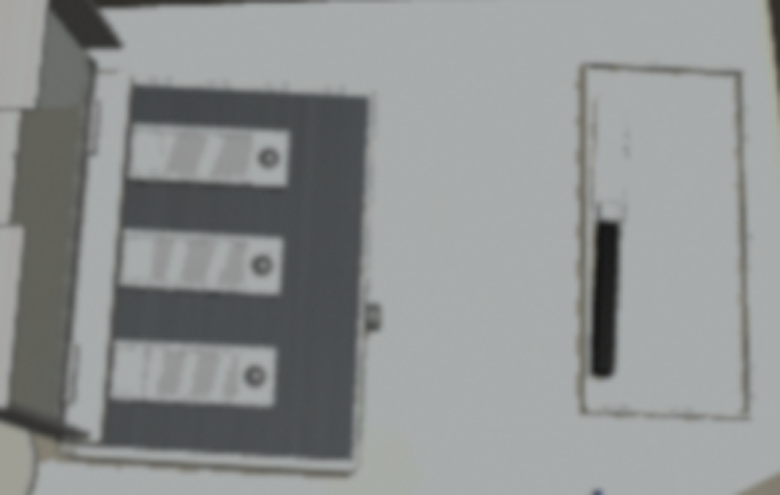

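```bash
python3 - <<'E'
from h import *
d=np.load('d5.npy')
im,d=snap('top');C=cloud('top',d)
for x,y in((605,240),(602,300),(600,360)): print('handle',C[140+y//3,225+x//3].round(1))
def P(th,back=0,hx=11,r=150):
    return wx((84-r*np.cos(th)+2*np.sin(th)+hx+back,0,73+r*np.sin(th)+2*np.cos(th)+25))
R=rot(wa)
pts=[wx((-60,0,350)),P(1.72,25)+[0,0,105],P(1.72,25),P(1.72,0)]+[P(t) for t in np.arange(1.62,-.01,-.1)]
for p in pts: 
    q=ctrl.solve_ik(p,R)
    if q is None: print('no',p)
ctrl.gripper_to(0,20)
ctrl.move_ptp(pts[0],R);ctrl.move_l(pts[1],vel=200)
print(ctrl.move_l(pts[2],vel=100,threshold=5))
f0=sensors.read_state()['force']
for i,t in enumerate(np.arange(1.72,.5,-.1)):
    ctrl.move_l(P(t),R,vel=80);s=sensors.read_state();print(round(t,2),(s['force']-f0).round(1),s['t'])
im,d=snap('side');cv2.imwrite('pics/c8.png',cv2.resize(im[90:310,200:470,::-1],None,fx=2.7,fy=2.7,interpolation=cv2.INTER_CUBIC))
E
```

```text
handle [485.3 -87.1  17.7]
handle [445.  -81.5  19.4]
handle [406.4 -79.3  15.6]
False
1.72 [ 0.7 -0.1  0.7] 52.2083
1.62 [ 0.8 -0.6  0.2] 52.5417
1.52 [-0.2 -0.4  0.7] 52.875
1.42 [ 0.4 -0.2  0.2] 53.2083
1.32 [0.4 0.7 0.8] 53.5417
1.22 [-0.2 -0.1  0.8] 53.875
1.12 [0.6 0.1 0.8] 54.2083
1.02 [ 0.1 -0.4  0.3] 54.5417
0.92 [ 0.3 -0.1  0.7] 54.875
0.82 [-0.1 -0.6  1. ] 55.2083
0.72 [-0.6 -0.6  1.4] 55.5417
0.62 [ 0.6 -0.6  1.2] 55.875
0.52 [1.  0.1 0.3] 56.2083
```

View pics/c8.png

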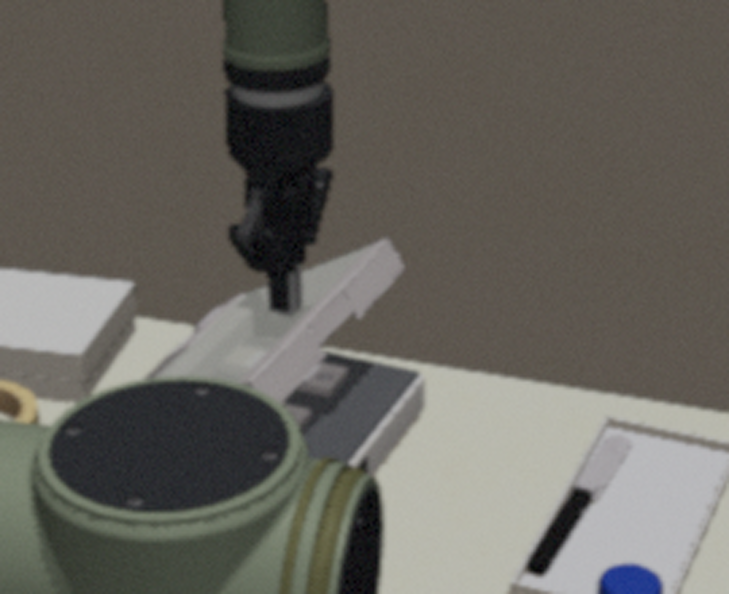

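Closing works, and the spatula lies flat in its tray. I'll continue to shut the cover, then check it.

```bash
python3 - <<'E'
from h import *
def P(th,hx=11,r=150,dz=0): return wx((84-r*np.cos(th)+2*np.sin(th)+hx,0,73+r*np.sin(th)+2*np.cos(th)+25+dz))
R=rot(wa)
for t in np.arange(.42,.05,-.1): ctrl.move_l(P(t),R,vel=80)
f=sensors.read_state()['force']
print(ctrl.move_l(P(0,dz=-6),R,vel=20,threshold=8),sensors.read_state()['eef_pos'],P(0),sensors.read_state()['force']-f)
p=P(0);ctrl.hold(.3);ctrl.move_l(p+[0,0,120],vel=150);away()
im,d=snap('top');C=cloud('top',d).reshape(-1,3);w=inv(C)
s=(w[:,0]>-75)&(w[:,0]<40)&(abs(w[:,1])<110)&(C[:,2]>60)&(C[:,2]<110)
print(np.linalg.lstsq(np.c_[w[s],np.ones(s.sum())],C[s,2],rcond=None)[0],s.sum(),sensors.read_state()['t'])
cv2.imwrite('pics/c9.png',cv2.resize(im[140:310,145:485,::-1],None,fx=2.3,fy=2.3,interpolation=cv2.INTER_CUBIC))
E
```

```text
True [467.45265357 112.68056876 100.03218041] [467.41520809 112.32635808 100.        ] [-1.89240329 -0.54450587  5.27369784]
[9.95715532e-04 5.22278906e-04 7.45706485e+01] 7338 61.8333
```

View pics/c9.png

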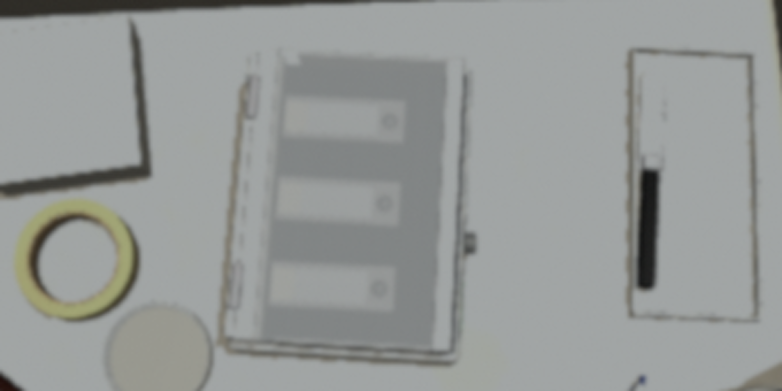

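The cover is shut: the panel's slope is about 0.001 and it lies at about 74.6 mm. The three carriers are seated, the spatula is flat in its tray, and the dish and tape have not moved.

```bash
python3 -c "
from h import *
print(ctrl.finish_job())"
```

```text
the job is handed in; nothing more can be done
None
```

I handed the job in at about 62 s: all three carriers are seated on their pins, the cover is fully shut, the spatula is flat in its tray, and the dish and tape roll are where they stood; the hand-in returned no verdict.

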